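# Unclamp a glass mask plate, stow it in its tray and shut the clamp

### The job

Take the glass mask plate out of its holder: lift the hinged clamp bar until it stays up by itself, then draw the plate straight out from under the bar and the retaining strips, without dragging it under the closed bar. Set it down in the white storage tray, flat in its notches and not dropped, and then swing the empty clamp bar fully shut into its catch. Leave the torch, the bottle and the wafer case where they stand.

Things in the scene. Friction and masses are not known exactly. Their poses are not given: they have to be found in the camera images.
- holder: Plate holder fixed to the bench: grey base 200 x 124 mm, top 14 mm above the bench. Origin: centre of the footprint at bench level, z up, x along the plate. The plate slides out to -x (the front, towards the robot within 0.3 rad). It rests on two rails 34 mm high at y = +-17 mm; in front of x = 25 mm its long edges are free, 20 mm above the base. End stop at x = 77 mm, 44 mm high.
- strips (a point): Point on the holder (x = 25, y = 0, z = 46 mm of its frame, same axes): the front end of the two aluminium retaining strips, which run from here 50 mm towards +x, at y = +-25 to +-37.5 mm, tops at z = 46 mm. Their lips overhang the plate's long edges by 3 mm, 2 mm above it, so that the plate can only slide; it is clear once its rear end has passed this point, 50 mm of travel from the end stop.
- plate: Rectangular glass mask plate 150 x 56 x 6 mm (x, y, z), about 0.125 kg, dark brown coating on top with four pale clear windows. Origin: centre of the underside, z up, x along its length. It starts flat in the holder, parallel to it, centre 0 to 12 mm in front of the holder's origin. Can be pinched from above across its 56 mm width within 45 mm of its centre, in front of the strips.
- clamp_bar (a joint): Clamp bar angle, rad: 0 = shut on the plate (down to -0.02 with no plate), growing as the free end lifts, 1.2 = fully up, leaning over the plate, tip 190 mm above the bench. An over-centre spring holds it shut below about 0.6 and throws and holds it up above that; lifting takes about 3 N at the grip end. Shut, it crosses the plate at x = 52 mm of the holder. Its axis is the holder's x direction.
- bar_hinge (a point): Pivot of the clamp bar, fixed on the holder at x = 52, y = 50, z = 55 mm of its frame, same axes. Pivot cheeks 32 mm wide in x, 18 mm long in y, 64 mm high; a spring strut on a 30 mm wide lug reaches 65 mm beyond the pivot towards +y, below 65 mm. The bar's catch fork stands 100 mm from the pivot towards -y (31 mm wide in x, 12 mm long in y, 56 mm high).
- bar_grip (a point): Centre of the black grip end of the clamp bar, 127 mm from the hinge, towards the holder's -y when shut (then 55 mm above the bench, with only the bench below). The bar is 16 mm wide (along the hinge axis) and 12 mm thick and ends 15 mm beyond this point. Axes turn with the bar: x = holder's x, -y = along the bar to its free end, z = out of its upper face.
- tray: White storage tray 200 x 110 mm, fixed, rim 10 mm high, floor 4 mm. Origin: centre of the footprint at bench level, z up, x along its length. Two cross ribs at x = +-62 mm (8 mm thick, tops at z = 30 mm) carry the plate; their ears (y = +-31 to +-40 mm, up to z = 40 mm) leave 3 mm on each side of it, end stops (x = +-80.5 mm, 40 mm high) 5.5 mm at each end. Either way round will do.
- torch: Bystander: red torch standing on its wide head, 54 mm diameter, 215 mm tall; origin at the centre of its foot.
- resist_bottle: Bystander: amber bottle with black cap, 60 mm diameter, 130 mm tall; origin at the centre of its foot.
- wafer_case: Bystander: flat round grey wafer case, 116 mm diameter, 21 mm high; origin at the centre of its underside.
There are look-alikes about, which are no part of the job. There is more than one size of the holder; the one meant has the size given above. Of the things that look like the plate, the smaller one is meant.

How it is judged:
By the outcome, as a careful person would: the job done as asked, in the order asked, and still so for the second after the job is handed in, with the robot touching nothing.
It also fails if it takes over 72 s, if anything falls off the work surface, if the arm or the gripper's body presses on something with over 40 N, if the wrist force passes 120 N, or if a joint passes its speed limit or range.

### The arm

A 7-joint arm with a two-finger parallel gripper is mounted at the origin on the work surface. World frame = base frame: x ahead of the robot, y to its left, z up, the work surface at z = 0. Lengths are in m, angles in rad, forces in N, time in s.
With the tool pointing down it reaches from about 0.425 to 0.925 m from the base axis. Payload 6.8 kg.
Tool frame: the origin (TCP) lies on the centre line of the jaws, within the pads' length; the fingertips stand 11 mm ahead of it and the grasp point (between the pads) lies 8 mm behind it (manip.tip_reach is the distance from the TCP to the fingertips, in m); z points along the fingers, y is the line along which they close (so a half turn about z gives the same grasp; the last joint's range is limited). The gripper opens to 88 mm and grips with 3 to 60 N. Pads are 20 mm wide; open, the fingers measure 115 mm over their backs; the gripper's body (75 mm by 178 mm) begins 61 mm behind the grasp point.
Start: joints at [1.223, 0.477, 0.022, 1.555, -0.011, 1.109, -0.083], TCP at [0.16, -0.656, 0.234] pointing down, gripper open.
Joint ranges: [-2.96, 2.96], [-0.34, 2.1], [-1.41, 1.46], [0.24, 2.44], [-1.37, 4.51], [0.17, 1.92], [-2.96, 2.96]. Speed limits (rad/s): [2.39, 2.39, 3.14, 3.14, 3.14, 3.14, 3.14].

### API

Orientations are given as a unit quaternion [x, y, z, w].
In Python, from rig import readout, eyes, manip gives the robot as it stands.
- The arm moves only by the shell command python3 -m handwheel 'ROWS'. ROWS is a JSON object of lists of equal length, an entry for each row: "grip": the closure, from 0 (fully open) to 1 (shut); "offset": the shift along the world's x, y, z in cm, a list of three; "rotation": the turn, a rotation vector about the world's x, y, z in degrees, a list of three. A call has 1 to 20 rows; each row shifts and turns the commanded pose from where the row before left it; what a row does not reach is not made up. A row lasts 1/8 s, in which the tool goes at most 62.5 mm and 10.7 degrees, less where a joint would pass 70% of its speed; a pose out of reach is approached as far as the arm can. A call with a gripper value outside its range is refused whole. The fingers move at their own pace and stop on an object; the grip force is fixed at half the most. Time passes only in rows, so rows that do not move let the fingers close. It gives the time, the measured TCP pose, the force, the opening and the grip force at its end, in the units of the state.
- readout.sense(): the state, without advancing time (a new reading comes with each control period).
- eyes.snapshot(name): name is "scene" or "top" or "wrist"; returns a dict with "color" (400x640x3 uint8, blue, green, red), "fx", "fy", "cx", "cy" (pixels), "xyz" and "attitude" of the camera in the world. Camera axes: x right, y down, z forward; pixel columns grow to the right and rows downward; lengths in m; the calibration is good to about 2 mm. A picture is of the moment at which its call begins. There is no depth.
- manip.close_job(): hands the job in; it is judged then, once.
The state is a dict: "clock": time; "joints": joint angles; "dq": joint speeds; "joint_efforts": joint torques, N m; "position": TCP position; "tcp_rot": TCP orientation; "force": force on the tool from outside, world axes, zero at the start; "torque": the same for the moment, N m; "finger_gap": opening from 0.0 (shut) to 1.0 (fully open); "grip_force": force on a finger pad.
Only numpy, scipy, OpenCV 4.12 (cv2) and the standard library are available. Lean on these libraries where they do the work, as an engineer would, in place of code of your own. Each camera call takes 0.05 s, during which the arm holds its last target. There are 200 camera calls.

## Working session

There is one attempt and no reset: what is moved stays moved. The work goes in short steps, Python scripts to look and compute and a shell command to move; the robot and the scene stay as the last step left them, time stands still between calls to the robot, and variables do not carry over. Pictures are saved under pics/ and viewed, at most 10 in all, crops included, and the job is handed in when it is done.

```bash
mkdir -p pics; ls; python3 - <<'E'
from rig import readout, eyes, manip
import cv2
for n in ["scene","top"]:
    s=eyes.snapshot(n); cv2.imwrite(f"pics/{n}0.png",s["color"]); print(n,{k:s[k] for k in s if k!="color"})
print(readout.sense(), manip.tip_reach)
E
```

```text
pics
scene {'fx': 492.4841330837038, 'fy': 492.4841330837038, 'cx': 318.1571683149235, 'cy': 206.46761432216988, 'xyz': array([1.39319888, 0.40875235, 0.94340469]), 'attitude': array([ 0.49074992,  0.78353482, -0.32327488, -0.20181935])}
top {'fx': 368.95503611173956, 'fy': 368.95503611173956, 'cx': 315.05931934152267, 'cy': 198.79835473291013, 'xyz': array([0.38497569, 0.00281514, 1.16415853]), 'attitude': array([ 0.71164465, -0.69706145,  0.06511107, -0.05854722])}
{'clock': 0.1, 'joints': array([ 1.22289296,  0.47770278,  0.02234525,  1.55630791, -0.01148835,
        1.10931715, -0.08311281]), 'dq': array([ 1.76453268e-04, -2.45788557e-03,  5.88644036e-07, -3.57137552e-03,
       -1.18905609e-03, -1.71239492e-03,  1.48130178e-03]), 'joint_efforts': array([ 3.78220502e-03, -5.84091532e+01,  1.53972276e+00, -2.73312539e+01,
       -5.42427634e-02,  1.31060285e-02,  2.84965284e-05]), 'position': array([ 0.16018517, -0.6551907 ,  0.23280769]), 'tcp_rot': array([ 9.92819448e-01,  1.19619807e-01, -1.59063710e-04, -7.87560053e-04]), 'force': array([-0.53713535,  0.41743856,  0.15705981]), 'torque': array([-0.0414392 , -0.00213913,  0.01592823]), 'grip_force': 0.0, 'finger_gap': 1.000417680416018} 0.011
```

View pics/top0.png

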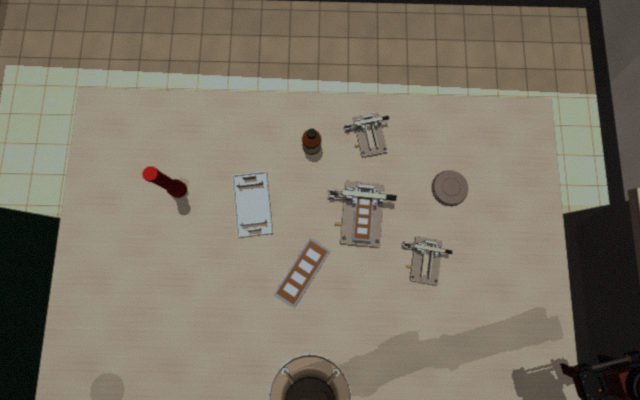

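View pics/scene0.png

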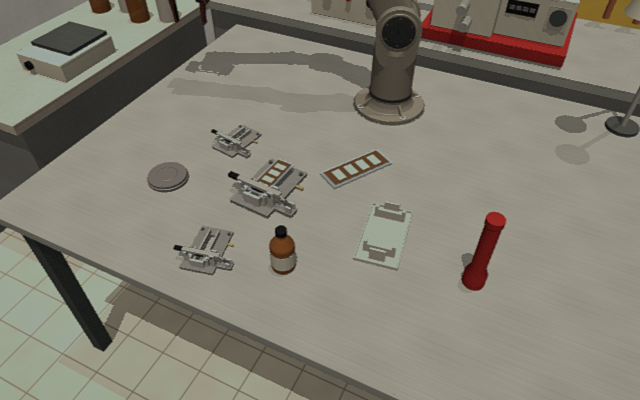

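Top picture: the holder with the plate is at (362,213), its grip end at (393,197). The tray is at (253,205), and the larger loose look-alike plate at (302,272). Next I'll zoom in on the holder and tray.

```bash
cat > h.py <<'E'
import numpy as np, cv2
from scipy.spatial.transform import Rotation as R
from rig import readout, eyes, manip
def ray(s,u,v):
    d=R.from_quat(s["attitude"]).apply([(u-s["cx"])/s["fx"],(v-s["cy"])/s["fy"],1]); return d
def onz(s,u,v,z):
    d=ray(s,u,v); return s["xyz"]+d*(z-s["xyz"][2])/d[2]
def proj(s,p):
    c=R.from_quat(s["attitude"]).inv().apply(np.asarray(p)-s["xyz"]); c=np.atleast_2d(c)
    return np.c_[s["cx"]+s["fx"]*c[:,0]/c[:,2], s["cy"]+s["fy"]*c[:,1]/c[:,2]]
def frame(x,y,yaw,P):
    P=np.atleast_2d(P)/1000.; c,n=np.cos(yaw),np.sin(yaw)
    return np.c_[x+c*P[:,0]-n*P[:,1], y+n*P[:,0]+c*P[:,1], P[:,2]]
E
python3 - <<'E'
from h import *
a=cv2.imread("pics/top0.png")
A=cv2.resize(a[170:260,320:410],None,fx=5.5,fy=5.5,interpolation=cv2.INTER_CUBIC)[:, :400]
A=cv2.resize(a[172:256,324:404],(480,504),interpolation=cv2.INTER_CUBIC)
B=cv2.resize(a[166:246,228:278],(300,480),interpolation=cv2.INTER_CUBIC)
C=np.zeros((504,790,3),np.uint8);C[:504,:480]=A;C[:480,485:785]=B
cv2.imwrite("pics/c0.png",C)
E
```

```text
(no output)
```

View pics/c0.png

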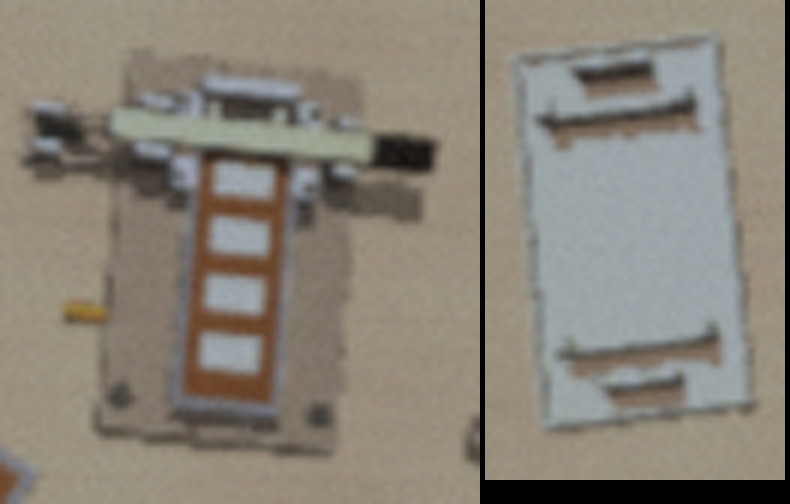

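The crop shows the holder base corners at (132,55), (362,75), (335,450) and (98,430), and the tray corners at (518,58), (716,36), (752,405) and (545,428). The plate's front edge runs (172,405)-(278,410).

```bash
python3 - <<'E'
from h import *
from scipy.optimize import least_squares
s=eyes.snapshot("top"); s2=eyes.snapshot("scene")
def px(L,u0,v0,du=0): return [((u-du+.5)/6-.5+u0,(v+.5)/6-.5+v0) for u,v in L]
H=px([(132,55),(362,75),(335,450),(98,430)],324,172)
T=px([(518,58),(716,36),(752,405),(545,428)],228,166,485)
def fit(L,lx,ly,z):
    W=np.array([onz(s,u,v,z) for u,v in L])
    print("sides",np.linalg.norm(W-np.roll(W,-1,0),axis=1))
    M=[[lx,ly,0],[lx,-ly,0],[-lx,-ly,0],[-lx,ly,0]]
    r=least_squares(lambda p:(frame(*p,M)[:,:2]-W[:,:2]).ravel(),[.5,0,0]); print("pose",r.x,"res",r.cost); return r.x
h=fit(H,100,62,14); t=fit(T,100,55,10)
P=px([(172,405),(278,410)],324,172); W=np.array([onz(s,*p,.04) for p in P])
c,n=np.cos(h[2]),np.sin(h[2])
for w in W: d=w[:2]-h[:2]; print("plate corner in holder",c*d[0]+n*d[1],-n*d[0]+c*d[1])
g=frame(*h,[[52,-77,55],[52,-92,61],[52,50,55]]); print("grip,tip,hinge",g, proj(s,g), proj(s2,g))
print("tray scene",proj(s2,frame(*t,[[100,55,10],[100,-55,10],[-100,-55,10],[-100,55,10]])))
print("holder scene",proj(s2,frame(*h,[[100,62,14],[100,-62,14],[-100,-62,14],[-100,62,14]])))
for k,u,v in [("bottle",312,149),("torch",178,190),("case",450,188)]: print(k,onz(s,u,v,0))
E
```

```text
sides [1.37159807 2.22434812 1.37145181 2.22879703]
pose [-1.4092673   1.76768323  3.06358795] res 2.8316774520536603
sides [0.81196951 1.52215987 0.82442367 1.51790368]
pose [-1.02412737 -1.45016783 -3.00844348] res 1.1220160419544294
plate corner in holder -2.0128725446952846 1.7372536905435811
plate corner in holder -2.015642126197599 1.7909561426073768
grip,tip,hinge [[-1.4551089   1.84850122  0.055     ]
 [-1.45394002  1.8634556   0.061     ]
 [-1.46500545  1.7218874   0.055     ]] [[-607.10237907 1155.76183642]
 [-621.52754533 1161.92965615]
 [-546.44925552 1162.81837358]] [[946.60411907  21.56600556]
 [952.86845467  20.95334311]
 [906.10980806  14.68125949]]
tray scene [[208.11468621 -60.06030066]
 [225.39243489 -58.10527634]
 [209.28609898 -46.57772574]
 [191.30101299 -48.73279134]]
holder scene [[891.86487498  19.26859889]
 [929.87151171  25.88140931]
 [942.56332068  45.74113413]
 [901.93654756  38.27728484]]
bottle [0.75678747 0.00733108 0.        ]
torch [0.61014248 0.43372157 0.        ]
case [ 0.63596852 -0.44166688  0.        ]
```

```bash
python3 - <<'E'
from h import *
from scipy.optimize import least_squares
s=eyes.snapshot("top"); s2=eyes.snapshot("scene")
def px(L,u0,v0,du=0): return [((u-du+.5)/6-.5+u0,(v+.5)/6-.5+v0) for u,v in L]
H=px([(132,55),(362,75),(335,450),(98,430)],324,172)
T=px([(518,58),(716,36),(752,405),(545,428)],228,166,485)
def fit(L,lx,ly,z):
    W=np.array([onz(s,u,v,z/1000) for u,v in L])
    print("sides",np.linalg.norm(W-np.roll(W,-1,0),axis=1))
    M=[[lx,ly,0],[lx,-ly,0],[-lx,-ly,0],[-lx,ly,0]]
    r=least_squares(lambda p:(frame(*p,M)[:,:2]-W[:,:2]).ravel(),[.5,0,0]); print("pose",r.x,"res",r.cost); return r.x
h=fit(H,100,62,14); t=fit(T,100,55,10)
P=px([(172,405),(278,410)],324,172); W=np.array([onz(s,*p,.04) for p in P])
c,n=np.cos(h[2]),np.sin(h[2])
for w in W: d=w[:2]-h[:2]; print("plate corner in holder",c*d[0]+n*d[1],-n*d[0]+c*d[1])
g=frame(*h,[[52,-77,55],[52,-92,61],[52,50,55]]); print("grip,tip,hinge",g, proj(s,g), proj(s2,g))
print("tray scene",proj(s2,frame(*t,[[100,55,10],[100,-55,10],[-100,-55,10],[-100,55,10]])))
print("holder scene",proj(s2,frame(*h,[[100,62,14],[100,-62,14],[-100,-62,14],[-100,62,14]])))
b=cv2.imread("pics/scene0.png"); cv2.imwrite("pics/c1.png",np.vstack([cv2.resize(b[140:230,210:330],(600,300)[:2] if 0 else (720,540),interpolation=cv2.INTER_CUBIC)]))
E
```

```text
sides [0.12290236 0.19931323 0.12288926 0.19971187]
pose [ 0.54574924 -0.15532627 -0.07798905] res 2.5215532384740845e-06
sides [0.10606138 0.19882813 0.10768817 0.19827217]
pose [0.56903606 0.19260722 0.1331888 ] res 6.31511331411349e-06
plate corner in holder -0.08605041642600426 0.027563735883328094
plate corner in holder -0.08328167549319308 -0.026138759524326947
grip,tip,hinge [[ 0.59159211 -0.23614354  0.055     ]
 [ 0.59042346 -0.25109795  0.061     ]
 [ 0.60148668 -0.10952957  0.055     ]] [[390.39488068 197.09950036]
 [395.71908395 197.23003376]
 [349.10288711 193.03986246]] [[233.81900036 175.04979802]
 [229.12341043 171.54273944]
 [272.63070619 191.28633045]]
tray scene [[396.9249283  267.06764311]
 [352.32331016 255.79059623]
 [372.10412648 200.92429707]
 [412.50554083 210.0215851 ]]
holder scene [[267.16935612 215.17677784]
 [229.30150782 198.46518457]
 [271.00076865 157.62028312]
 [306.91255065 171.60755796]]
```

View pics/c1.png

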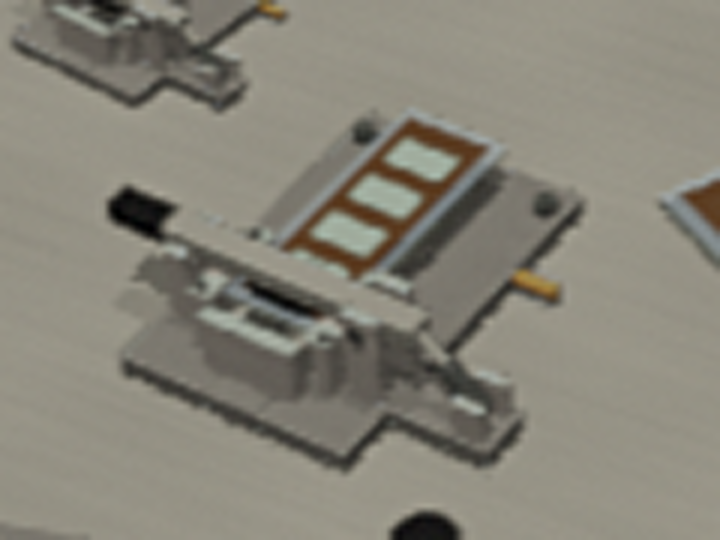

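The plate holder is confirmed in both views. Now I'll move above the bar grip with the jaws closing along the holder's x axis.

```bash
python3 -m handwheel '{"grip":[0,0,0,0,0,0,0,0,0,0,0,0,0,0],"offset":[[3,3,0],[3,3,0],[3,3,0],[3.5,3.5,-1],[3.5,3.5,-1],[3.5,3.5,-1],[3.5,3.5,-1],[3.5,3.5,-1],[3.5,3.5,-1],[3.5,3,-1],[3.5,3,-1],[3,3,0],[3,2.3,0],[0,0,0]],"rotation":[[0,0,6],[0,0,6],[0,0,6],[0,0,6],[0,0,6],[0,0,6],[0,0,6],[0,0,6],[0,0,6],[0,0,6],[0,0,6],[0,0,6],[0,0,0],[0,0,0]]}'
cat >> h.py <<'E'
h=np.array([0.5457,-0.1553,-0.078]); t=np.array([0.569,0.1926,0.1332])
def st():
    a=readout.sense(); Rm=R.from_quat(a["tcp_rot"]).as_matrix(); p=a["position"]
    c,n=np.cos(h[2]),np.sin(h[2]); d=p[:2]-h[:2]
    print("t",a["clock"],"pos",p.round(4),"inH mm",(1000*np.array([c*d[0]+n*d[1],-n*d[0]+c*d[1],p[2]])).round(1),"yaw y",np.degrees(np.arctan2(Rm[1,1],Rm[0,1])).round(2),"z",Rm[:,2].round(3),"F",a["force"].round(1),"gap",round(a["finger_gap"],3),"gf",round(a["grip_force"],1),"j",a["joints"].round(2))
E
python3 - <<'E'
from h import *
st(); w=eyes.snapshot("wrist"); cv2.imwrite("pics/w1.png",w["color"])
print(w["xyz"],w["attitude"]);print(proj(w,frame(*h,[[52,-77,61],[52,-92,61],[25,25,46],[25,-25,46],[-100,-62,14]])))
E
```

```text
clock: 2.05
position: [0.5928, -0.2392, 0.1537]
tcp_rot: [0.731, 0.682, 0.001, -0.0]
force: [-0.0, 0.3, -0.5]
finger_gap: 1.002
grip_force: 0.0
t 2.05 pos [ 0.5928 -0.2392  0.1537] inH mm [ 53.5 -79.9 153.7] yaw y -3.97 z [ 0.002  0.002 -1.   ] F [-0.   0.3 -0.5] gap 1.002 gf 0.0 j [ 0.57  0.53 -0.39  1.7   0.23  0.96  0.02]
[ 0.59656008 -0.16955013  0.30486489] [ 0.9908788  -0.03414463 -0.00277945  0.1303289 ]
[[323.90372898 205.38012858]
 [323.76721911 221.34724767]
 [293.15400408  84.71014854]
 [294.25960728 144.70423135]
 [177.35993108 178.21337068]]
```

View pics/w1.png

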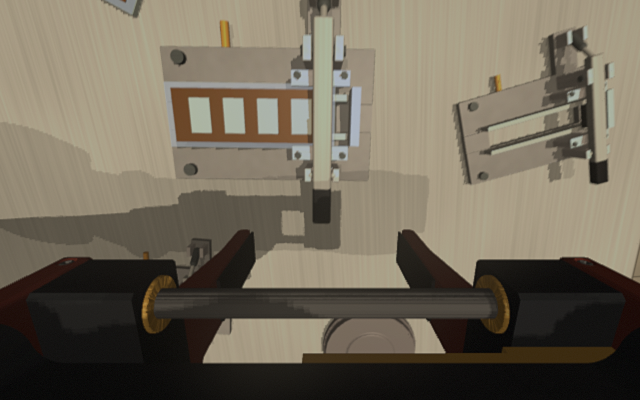

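Wrist picture: the bar end is at (321,222), about 2–3 px left of the prediction, so the holder lies about 2 mm nearer the robot. I'll correct for that, go down and grip.

```bash
sed -i 's/h=np.array(\[0.5457/h=np.array([0.5439/' h.py
python3 -m handwheel '{"grip":[0,0,0,0,0,0,1,1,1,1,1,1],"offset":[[-0.3,0,-2.2],[0,0,-2.5],[0,0,-2.5],[0,0,-2],[0,0,-1.5],[0,0,0],[0,0,0],[0,0,0],[0,0,0],[0,0,0],[0,0,0],[0,0,0]],"rotation":[[0,0,-0.5],[0,0,0],[0,0,0],[0,0,0],[0,0,0],[0,0,0],[0,0,0],[0,0,0],[0,0,0],[0,0,0],[0,0,0],[0,0,0]]}'
python3 -c "
from h import *
st()"
```

```text
clock: 3.6
position: [0.5873, -0.2427, 0.0467]
tcp_rot: [0.736, 0.677, 0.0, -0.0]
force: [0.4, -0.1, -0.7]
finger_gap: 0.355
grip_force: 0.0
t 3.6 pos [ 0.5873 -0.2427  0.0467] inH mm [ 50.1 -83.8  46.7] yaw y -4.76 z [ 0.  0. -1.] F [ 0.4 -0.1 -0.7] gap 0.355 gf 0.0 j [ 0.54  0.66 -0.35  1.77  0.3   0.77 -0.04]
```

```bash
python3 -m handwheel '{"grip":[1,1,1,1,1,1,1],"offset":[[0.2,0.4,0],[0,0,0],[0,0,0],[0,0,0],[0,0,0],[0,0,0],[0,0,0]],"rotation":[[0,0,0],[0,0,0],[0,0,0],[0,0,0],[0,0,0],[0,0,0],[0,0,0]]}'
python3 -c "
from h import *
st()"
```

```text
clock: 4.47
position: [0.5897, -0.2378, 0.0467]
tcp_rot: [0.736, 0.677, 0.001, -0.0]
force: [1.7, 4.2, -0.2]
finger_gap: 0.178
grip_force: 30.0
t 4.475 pos [ 0.5897 -0.2378  0.0467] inH mm [ 52.1 -78.7  46.7] yaw y -4.72 z [ 0.001  0.001 -1.   ] F [ 1.7  4.2 -0.2] gap 0.178 gf 30.0 j [ 0.54  0.66 -0.35  1.77  0.3   0.77 -0.04]
```

```bash
python3 -m handwheel '{"grip":[1,1,1,1,1,1,1,1,1,1,1,1,1,1],"offset":[[0,0.06,1.28],[0.02,0.19,1.27],[0.02,0.32,1.25],[0.03,0.44,1.21],[0.04,0.56,1.16],[0.05,0.67,1.1],[0.06,0.78,1.02],[0.07,0.88,0.94],[0.08,0.97,0.85],[0.08,1.05,0.75],[0.09,1.11,0.64],[0.07,0.94,0.43],[0,0,0],[0,0,0]],"rotation":[[0,0,0],[0,0,0],[0,0,0],[0,0,0],[0,0,0],[0,0,0],[0,0,0],[0,0,0],[0,0,0],[0,0,0],[0,0,0],[0,0,0],[0,0,0],[0,0,0]]}'
python3 -c "
from h import *
st()"
```

```text
clock: 6.22
position: [0.5961, -0.1591, 0.167]
tcp_rot: [0.736, 0.677, 0.001, 0.001]
force: [3.0, -0.1, 7.4]
finger_gap: 0.18
grip_force: 30.0
t 6.225 pos [ 0.5961 -0.1591  0.167 ] inH mm [ 52.3   0.3 167. ] yaw y -4.79 z [ 0.002 -0.    -1.   ] F [ 3.  -0.1  7.4] gap 0.18 gf 30.0 j [ 0.47  0.48 -0.41  1.74  0.23  0.96 -0.11]
```

```bash
python3 -m handwheel '{"grip":[0,0,0,0,0,0,0,0,0,0,0,0,0,0,0,0,0,0,0,0],"offset":[[0,0,0],[0,0,0],[0,0,0],[0,0,0],[0,0,2],[0,0,4],[0,0,4],[0,0,2],[-0.6,0,0],[-0.6,0,0],[-0.6,0,0],[-0.6,0,0],[-0.6,0,0],[-0.6,0.1,0],[-0.6,0.1,0],[-0.6,0.1,0],[-0.7,0.1,0],[-0.7,0.1,0],[0,0,0],[0,0,0]],"rotation":[[0,0,0],[0,0,0],[0,0,0],[0,0,0],[0,0,0],[0,0,0],[0,0,0],[0,0,0],[0,0,9],[0,0,9],[0,0,9],[0,0,9],[0,0,9],[0,0,9],[0,0,9],[0,0,9],[0,0,9],[0,0,9],[0,0,0],[0,0,0]]}'
python3 - <<'E'
from h import *
st(); w=eyes.snapshot("wrist"); cv2.imwrite("pics/w2.png",w["color"])
print(w["xyz"]);print(proj(w,frame(*h,[[-83,28,40],[-83,-28,40],[25,25,46],[25,-25,46],[-100,-62,14],[-100,62,14]])))
E
```

```text
clock: 8.72
position: [0.5338, -0.1541, 0.2865]
tcp_rot: [0.043, 0.999, -0.0, 0.0]
force: [0.1, 0.3, 0.2]
finger_gap: 0.999
grip_force: 0.0
t 8.725 pos [ 0.5338 -0.1541  0.2865] inH mm [-10.2   0.4 286.5] yaw y 85.05 z [ 0.001 -0.    -1.   ] F [0.1 0.3 0.2] gap 0.999 gf 0.0 j [ 0.76  0.32 -0.73  1.74  0.23  1.17  1.45]
[ 0.46209995 -0.1488157   0.43738763]
[[346.15959742 125.70005624]
 [304.7545637  126.02079037]
 [343.46537978 203.93140756]
 [308.5547239  204.17702734]
 [281.88658937 113.87699224]
 [368.88751769 113.19331585]]
```

View pics/w2.png

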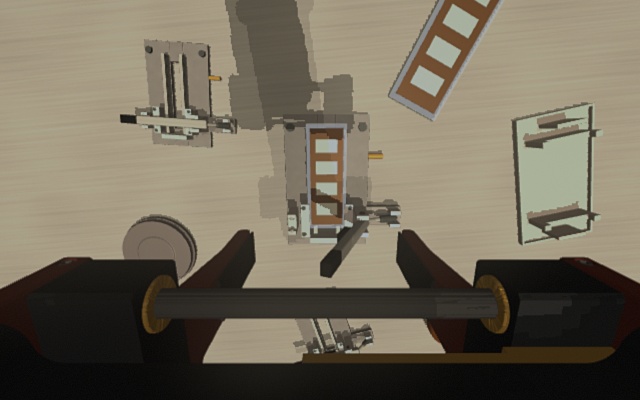

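Wrist picture: the bar stands up, leaning over the plate with its grip end at (330,268). The plate's front edge runs (306,124)-(347,124). I'll shift 1.5 mm to +y, go down and pinch.

```bash
python3 -m handwheel '{"grip":[0,0,0,0,0,0,0,0,0,0],"offset":[[0,0.15,-3],[0,0,-4],[0,0,-4],[0,0,-4],[0,0,-4],[0,0,-2.5],[0,0,-2],[0,0,-1.5],[0,0,-0.5],[0,0,0]],"rotation":[[0,0,0.5],[0,0,0],[0,0,0],[0,0,0],[0,0,0],[0,0,0],[0,0,0],[0,0,0],[0,0,0],[0,0,0]]}'
python3 - <<'E'
from h import *
st(); w=eyes.snapshot("wrist"); cv2.imwrite("pics/w3.png",w["color"])
print(proj(w,frame(*h,[[-85,28,40],[-85,-28,40]])))
E
```

```text
clock: 10.02
position: [0.5337, -0.1525, 0.0309]
tcp_rot: [0.037, 0.999, -0.0, 0.0]
force: [1.0, 0.2, 0.2]
finger_gap: 1.006
grip_force: 0.0
t 10.025 pos [ 0.5337 -0.1525  0.0309] inH mm [-10.4   2.   30.9] yaw y 85.73 z [ 0. -0. -1.] F [1.  0.2 0.2] gap 1.006 gf 0.0 j [ 0.61  0.63 -0.58  1.96  0.52  0.7   1.21]
[[382.03788424 120.86705567]
 [265.52983887 120.34375848]]
```

View pics/w3.png

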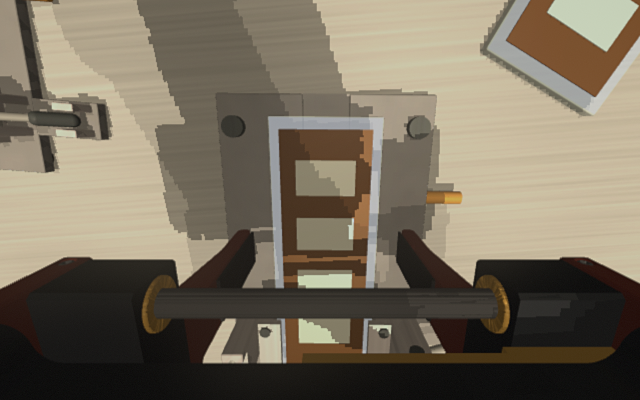

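The plate lies centred between the jaws, with its front corners at (269,117) and (384,118). I'll close and draw it out.

```bash
python3 -m handwheel '{"grip":[1,1,1,1,1,1,1,1,1,1],"offset":[[0,0,0],[0,0,0],[0,0,0],[0,0,0],[0,0,0],[0,0,0],[0,0,0],[0,0,0],[-0.3,0.02,0],[-0.3,0.02,0]],"rotation":[[0,0,0],[0,0,0],[0,0,0],[0,0,0],[0,0,0],[0,0,0],[0,0,0],[0,0,0],[0,0,0],[0,0,0]]}'
python3 -c "
from h import *
st()"
```

```text
clock: 11.32
position: [0.528, -0.1519, 0.0308]
tcp_rot: [0.037, 0.999, 0.0, 0.001]
force: [2.2, 0.4, 1.1]
finger_gap: 0.628
grip_force: 30.0
t 11.325 pos [ 0.528  -0.1519  0.0308] inH mm [-16.1   2.1  30.8] yaw y 85.75 z [ 0.001  0.    -1.   ] F [2.2 0.4 1.1] gap 0.628 gf 30.0 j [ 0.62  0.62 -0.58  1.97  0.52  0.7   1.21]
```

```bash
python3 -m handwheel '{"grip":[1,1,1,1,1,1,1,1,1,1],"offset":[[-0.5,0.04,0],[-0.6,0.05,0],[-0.6,0.05,0],[-0.6,0.05,0],[-0.6,0.05,0],[-0.6,0.05,0],[-0.6,0.05,0],[-0.6,0.05,0],[-0.6,0.05,0],[0,0,0]],"rotation":[[0,0,0],[0,0,0],[0,0,0],[0,0,0],[0,0,0],[0,0,0],[0,0,0],[0,0,0],[0,0,0],[0,0,0]]}'
python3 - <<'E'
from h import *
st(); w=eyes.snapshot("wrist"); cv2.imwrite("pics/w4.png",w["color"])
a=readout.sense(); print("to tray cm",(t[:2]-a["position"][:2])*100)
s=eyes.snapshot("scene"); cv2.imwrite("pics/s4.png",np.hstack([cv2.resize(s["color"][120:240,200:320],(480,480),interpolation=cv2.INTER_CUBIC),cv2.resize(w["color"][60:360],(320,150)).repeat(1,0) if 0 else np.zeros((480,1,3),np.uint8)]))
E
```

```text
clock: 12.58
position: [0.4736, -0.1476, 0.0307]
tcp_rot: [0.037, 0.999, -0.0, -0.0]
force: [1.3, -0.4, 7.3]
finger_gap: 0.634
grip_force: 30.0
t 12.575 pos [ 0.4736 -0.1476  0.0307] inH mm [-70.7   2.2  30.7] yaw y 85.74 z [-0.001 -0.    -1.   ] F [ 1.3 -0.4  7.3] gap 0.634 gf 30.0 j [ 0.65  0.56 -0.58  2.09  0.52  0.63  1.2 ]
to tray cm [ 9.54039214 34.0203056 ]
```

View pics/s4.png

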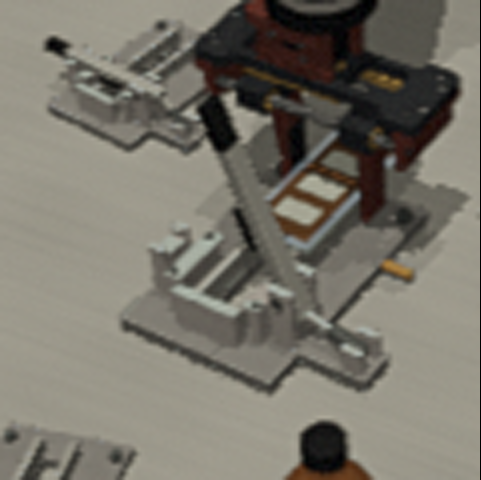

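The scene crop shows the bar standing up, with the plate drawn clear of the strips in the gripper. I'll lift it and carry it over the tray.

```bash
python3 -m handwheel '{"grip":[1,1,1,1,1,1,1,1,1,1,1,1,1,1,1,1,1,1],"offset":[[0,0,1],[0,0,2],[0,0,3],[0,0,3],[0,0,2],[0.5,2,1],[1,3.5,0],[1,3.5,0],[1,3.5,0],[1,3.5,0],[1,3.5,0],[1,3.5,0],[1,3.5,0],[1,3.5,0],[1,3,0],[0.1,1,0],[0,0,0],[0,0,0]],"rotation":[[0,0,0],[0,0,0],[0,0,0],[0,0,0],[0,0,0],[0,0,1.2],[0,0,1.2],[0,0,1.2],[0,0,1.2],[0,0,1.2],[0,0,1.2],[0,0,1.2],[0,0,1.2],[0,0,1.2],[0,0,1.1],[0,0,0],[0,0,0],[0,0,0]]}'
python3 - <<'E'
from h import *
st(); w=eyes.snapshot("wrist"); cv2.imwrite("pics/w5.png",w["color"])
print(np.degrees(t[2])+90)
a=readout.sense(); print("to tray cm",(t[:2]-a["position"][:2])*100)
for z,L in [(10,[(-100,55),(-100,-55),(100,55),(100,-55)]),(40,[(-58,40),(-66,40),(-58,-40),(-66,-40)])]: print(proj(w,frame(*t,[[x,y,z] for x,y in L])).round(1).tolist())
E
```

```text
clock: 14.92
position: [0.57, 0.1908, 0.1502]
tcp_rot: [-0.066, 0.998, -0.001, -0.001]
force: [0.4, -0.7, -2.3]
finger_gap: 0.633
grip_force: 30.0
t 14.925 pos [0.57   0.1908 0.1502] inH mm [ -1.  347.1 150.2] yaw y 97.57 z [-0.001 -0.001 -1.   ] F [ 0.4 -0.7 -2.3] gap 0.633 gf 30.0 j [ 0.14  0.56 -0.77  1.77  0.46  0.99  0.89]
97.63179783114256
to tray cm [-0.11574606  0.19001157]
[[385.3, 96.2], [271.5, 96.3], [375.8, 281.4], [280.1, 281.3]]
[[372.9, 142.3], [373.2, 133.1], [284.2, 142.3], [283.9, 133.1]]
```

View pics/w5.png

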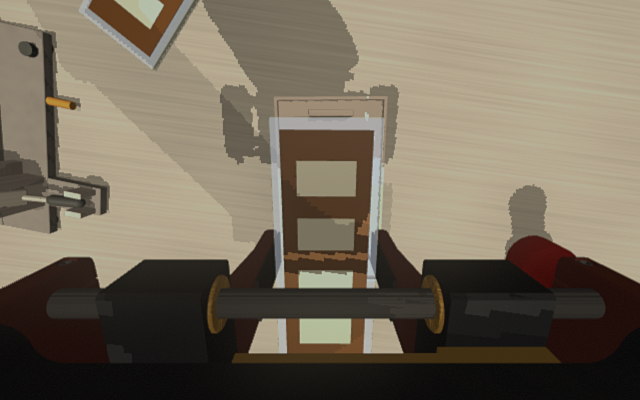

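Wrist picture: the tray's front corners are at about (275,97) and (386,97), and the held plate's front corners at (270,118) and (384,118). I'll measure these edges numerically, relative to each other.

```bash
python3 - <<'E'
from h import *
w=eyes.snapshot("wrist"); g=cv2.GaussianBlur(w["color"],(3,3),0).astype(float).sum(2)
def peaks(p,off,n):
    d=np.gradient(p); i=np.argsort(-abs(d))[:n]; return sorted((int(k+off),int(d[k])) for k in i)
for r in (101,105,109): print("tray row",r,peaks(g[r,262:400],262,10))
for r in (124,135,150): print("plate row",r,peaks(g[r,262:400],262,12))
for c in (285,300,320,345,365): print("col",c,peaks(g[85:135,c],85,10))
a=readout.sense(); p=a["position"]; y=np.radians(7.57)
print("plate proj",proj(w,frame(p[0],p[1],y,[[-76,28,0],[-76,-28,0]])+[0,0,p[2]+.011]))
for X,Yz in [(0,0)]: print("tray dpx/mm x,y",proj(w,frame(*t,[[-99,55,10]]))-proj(w,frame(*t,[[-100,55,10]])),proj(w,frame(*t,[[-100,56,10]]))-proj(w,frame(*t,[[-100,55,10]])))
E
```

```text
tray row 101 [(276, -46), (279, 36), (381, -34), (382, -42), (384, 56), (385, 39), (387, -33), (397, 63), (398, 53), (399, 31)]
tray row 105 [(274, 29), (276, -38), (278, 33), (279, 39), (381, -32), (382, -45), (384, 47), (387, -32), (396, 59), (397, 52)]
tray row 109 [(276, -31), (277, -31), (279, 43), (381, -31), (382, -49), (384, 48), (387, -33), (397, 50), (398, 56), (399, 47)]
plate row 124 [(268, 45), (269, 50), (270, 25), (381, -25), (382, -19), (384, -21), (385, -34), (386, -32), (395, 19), (396, 50), (397, 56), (398, 29)]
plate row 135 [(269, 53), (270, 52), (278, -97), (279, -120), (280, -65), (372, 63), (373, 125), (374, 103), (384, -32), (385, -37), (394, 51), (395, 57)]
plate row 150 [(269, 51), (270, 62), (278, -46), (279, -118), (280, -112), (281, -38), (371, 36), (372, 94), (373, 111), (374, 62), (393, 51), (394, 56)]
col 285 [(96, 33), (98, -32), (99, -34), (101, 41), (116, 25), (117, 37), (128, -77), (129, -120), (130, -85), (131, -25)]
col 300 [(95, 25), (96, 35), (98, -26), (101, 30), (117, 46), (118, 30), (128, -59), (129, -109), (130, -96), (131, -39)]
col 320 [(98, -42), (101, 41), (114, -41), (115, -48), (117, 78), (118, 56), (128, -60), (129, -110), (130, -96), (131, -39)]
col 345 [(91, -55), (92, -59), (114, -55), (115, -57), (117, 90), (118, 61), (128, -40), (129, -98), (130, -109), (131, -57)]
col 365 [(92, -49), (93, -62), (96, 34), (98, -47), (101, 43), (111, 39), (128, -41), (129, -98), (130, -108), (131, -55)]
plate proj [[386.3359738  118.3252285 ]
 [267.95874843 118.27721983]]
tray dpx/mm x,y [[-0.05660372  1.10137326]] [[ 1.03591056e+00 -9.12233167e-04]]
```

```bash
python3 -m handwheel '{"grip":[1,1,1,1,1,1,1,1],"offset":[[0,0.42,0],[0,0,-2],[0,0,-3],[0,0,-3],[0,0,-2],[0,0,-0.8],[0,0,0],[0,0,0]],"rotation":[[0,0,0],[0,0,0],[0,0,0],[0,0,0],[0,0,0],[0,0,0],[0,0,0],[0,0,0]]}'
python3 - <<'E'
from h import *
st(); w=eyes.snapshot("wrist"); cv2.imwrite("pics/w6.png",w["color"]); g=cv2.GaussianBlur(w["color"],(3,3),0).astype(float).sum(2)
def peaks(p,off,n):
    d=np.gradient(p); i=np.argsort(-abs(d))[:n]; return sorted((int(k+off),int(d[k])) for k in i)
t=np.array([0.5687,0.1948,.1332])
print(proj(w,frame(*t,[[-100,55,10],[-100,-55,10],[-80.5,10,40],[-80.5,-10,40]])))
for r in (80,90,100,110): print("row",r,peaks(g[r,240:420],240,12))
for c in (295,325,345): print("col",c,peaks(g[55:135,c],55,12))
E
```

```text
clock: 16.02
position: [0.5711, 0.1969, 0.0436]
tcp_rot: [-0.067, 0.998, 0.0, 0.001]
force: [0.5, -0.2, -1.5]
finger_gap: 0.633
grip_force: 30.0
t 16.025 pos [0.5711 0.1969 0.0436] inH mm [-3.000e-01  3.533e+02  4.360e+01] yaw y 97.64 z [ 0.002  0.001 -1.   ] F [ 0.5 -0.2 -1.5] gap 0.633 gf 30.0 j [ 0.06  0.7  -0.68  1.83  0.59  0.82  0.79]
[[415.52004587  73.80395616]
 [232.16799305  73.62355294]
 [342.93625758 104.32668065]
 [304.16962807 104.28867445]]
row 80 [(240, 33), (241, 22), (378, 37), (379, 36), (405, -29), (406, -81), (407, -70), (408, 39), (409, 133), (410, 106), (411, 26), (414, -23)]
row 90 [(240, 101), (241, 77), (242, 28), (376, 49), (377, 50), (378, 22), (404, -38), (405, -104), (406, -119), (408, 104), (409, 121), (410, 54)]
row 100 [(240, 66), (241, 85), (242, 73), (365, 37), (366, 31), (372, 42), (404, -74), (405, -119), (406, -69), (407, 63), (408, 132), (409, 85)]
row 110 [(240, -29), (242, 88), (243, 62), (288, -31), (289, -28), (363, 47), (364, 52), (403, -52), (404, -122), (405, -109), (407, 139), (408, 108)]
col 295 [(78, -71), (79, -39), (80, 45), (81, 70), (102, -54), (103, -69), (104, -52), (107, 44), (108, 57), (128, -71), (129, -110), (130, -80)]
col 325 [(78, -67), (80, 40), (81, 60), (102, -66), (103, -73), (104, -43), (107, 53), (108, 59), (117, 43), (128, -55), (129, -102), (130, -90)]
col 345 [(77, -48), (78, -73), (80, 58), (81, 64), (102, -69), (103, -72), (107, 52), (108, 58), (117, 46), (129, -92), (130, -101), (131, -52)]
```

```bash
python3 -m handwheel '{"grip":[1,1,1,1,1],"offset":[[0,-0.17,0],[0,0,-0.5],[0,0,-0.5],[0,0,-0.3],[0,0,0]],"rotation":[[0,0,0],[0,0,0],[0,0,0],[0,0,0],[0,0,0]]}'
python3 - <<'E'
from h import *
st(); w=eyes.snapshot("wrist"); cv2.imwrite("pics/w7.png",w["color"]); g=cv2.GaussianBlur(w["color"],(3,3),0).astype(float).sum(2)
def peaks(p,off,n):
    d=np.gradient(p); i=np.argsort(-abs(d))[:n]; return sorted((int(k+off),int(d[k])) for k in i)
for r in (75,80,90): print("row",r,peaks(g[r,220:260],220,8),peaks(g[r,395:440],395,8))
E
```

```text
clock: 16.7
position: [0.5702, 0.1947, 0.0292]
tcp_rot: [-0.067, 0.998, -0.0, -0.0]
force: [0.6, -0.4, -1.6]
finger_gap: 0.63
grip_force: 30.0
t 16.7 pos [0.5702 0.1947 0.0292] inH mm [ -1.1 351.   29.2] yaw y 97.64 z [-0.001 -0.    -1.   ] F [ 0.6 -0.4 -1.6] gap 0.63 gf 30.0 j [ 0.06  0.72 -0.67  1.84  0.6   0.8   0.78]
row 75 [(225, 1), (226, 12), (227, 27), (228, 27), (229, 11), (238, 2), (253, 2), (254, 2)] [(395, 11), (396, 29), (397, 55), (398, 43), (399, 11), (425, -16), (426, -23), (427, -13)]
row 80 [(227, 20), (228, 28), (232, -34), (233, -90), (234, -84), (236, 67), (237, 74), (238, 38)] [(415, -36), (416, -102), (417, -119), (418, -36), (419, 81), (420, 137), (421, 91), (425, -21)]
row 90 [(228, 18), (229, 25), (233, -44), (234, -87), (235, -63), (236, 27), (237, 91), (238, 69)] [(414, -52), (415, -101), (416, -113), (417, -50), (418, 67), (419, 141), (420, 101), (421, 23)]
```

The plate is centred to sub-millimetre. I'll lower it slowly to contact.

```bash
python3 -m handwheel '{"grip":[1,1,1,1],"offset":[[0,0,-0.1],[0,0,-0.1],[0,0,-0.05],[0,0,0]],"rotation":[[0,0,0],[0,0,0],[0,0,0],[0,0,0]]}'
```

```text
clock: 17.25
position: [0.5704, 0.1948, 0.0271]
tcp_rot: [-0.067, 0.998, -0.0, -0.0]
force: [-0.8, -0.3, -1.1]
finger_gap: 0.634
grip_force: 30.0
```

```bash
python3 -m handwheel '{"grip":[1,1,1],"offset":[[0,0,-0.05],[0,0,-0.05],[0,0,0]],"rotation":[[0,0,0],[0,0,0],[0,0,0]]}'
```

```text
clock: 17.62
position: [0.5705, 0.1948, 0.0268]
tcp_rot: [-0.067, 0.998, -0.0, 0.0]
force: [-2.7, -1.4, 5.5]
finger_gap: 0.632
grip_force: 30.0
```

```bash
python3 -m handwheel '{"grip":[0.2,0.1,0,0,0,0,0,0,0,0],"offset":[[0,0,0],[0,0,0],[0,0,0],[0,0,0],[0,0,0],[0,0,0],[0,0,2],[0,0,4],[0,0,5],[0,0,5]],"rotation":[[0,0,0],[0,0,0],[0,0,0],[0,0,0],[0,0,0],[0,0,0],[0,0,0],[0,0,0],[0,0,0],[0,0,0]]}'
python3 -m handwheel '{"grip":[0,0,0,0,0,0,0,0,0,0,0,0,0,0,0],"offset":[[0,0,5],[0,0,5],[0.2,-3,0.3],[0.2,-3,0],[0.2,-3,0],[0.2,-3,0],[0.3,-3,0],[0.3,-3,0],[0.3,-3,0],[0.3,-3,0],[0.3,-3,0],[0.2,-3,0],[0.2,-3,0],[0,-2.1,0],[0,0,0]],"rotation":[[0,0,0],[0,0,0],[0,0,-9.3],[0,0,-9.3],[0,0,-9.3],[0,0,-9.3],[0,0,-9.3],[0,0,-9.3],[0,0,-9.3],[0,0,-9.3],[0,0,-9.3],[0,0,-9.3],[0,0,-9.1],[0,0,0],[0,0,0]]}'
python3 - <<'E'
from h import *
st()
s=eyes.snapshot("top");s2=eyes.snapshot("scene");w=eyes.snapshot("wrist")
A=cv2.resize(s["color"][160:250,225:285],(280,420),interpolation=cv2.INTER_CUBIC)
B=cv2.resize(s2["color"][190:275,340:425],(420,420),interpolation=cv2.INTER_CUBIC)
cv2.imwrite("pics/c8.png",np.vstack([np.hstack([A,B]),np.zeros((1,700,3),np.uint8)])); cv2.imwrite("pics/w8.png",w["color"])
print(proj(w,frame(*h,[[52,4,173],[52,-2,187]])))
# dark grip blob in wrist
g=cv2.cvtColor(w["color"],cv2.COLOR_BGR2GRAY); m=((g<45)*255).astype(np.uint8); m[240:]=0
n,l,stt,c=cv2.connectedComponentsWithStats(m); print([(stt[i].tolist(),c[i].round(1).tolist()) for i in range(1,n) if stt[i][4]>80])
E
```

```text
clock: 18.88
position: [0.5702, 0.195, 0.1891]
tcp_rot: [-0.067, 0.998, 0.0, 0.0]
force: [0.8, -0.4, -0.5]
finger_gap: 0.998
grip_force: 0.0
clock: 20.75
position: [0.5971, -0.1576, 0.2896]
tcp_rot: [0.734, 0.679, 0.0, 0.0]
force: [0.4, -1.9, -0.0]
finger_gap: 1.003
grip_force: 0.0
t 20.75 pos [ 0.5971 -0.1576  0.2896] inH mm [ 53.2   1.9 289.6] yaw y -4.43 z [ 0. -0. -1.] F [ 0.4 -1.9 -0. ] gap 1.003 gf 0.0 j [ 0.45  0.37 -0.39  1.61  0.15  1.19 -0.05]
[[324.18473386 202.41210854]
 [324.13794531 212.43773155]]
[([463, 2, 29, 32, 313], [472.1, 22.1]), ([431, 17, 29, 44, 188], [439.3, 46.1]), ([621, 148, 19, 92, 905], [633.1, 208.3]), ([316, 189, 17, 28, 442], [324.2, 202.8]), ([496, 207, 10, 14, 92], [500.9, 213.6]), ([231, 230, 22, 10, 163], [242.9, 235.3]), ([398, 231, 22, 9, 151], [407.7, 235.6])]
```

```bash
python3 -m handwheel '{"grip":[0,0,0,0,0,0,1,1,1,1,1,1,1,1,1,1,1,1,1],"offset":[[-0.1,0.1,-2],[0,0,-3],[0,0,-3],[0,0,-3],[0,0,-1.4],[0,0,0],[0,0,0],[0,0,0],[0,0,0],[0,0,0],[0,0,0],[0,0,0],[0,0,0],[0,0,0],[0,0,0],[0,0,0],[0,0,0],[0,0,0],[0,0,0]],"rotation":[[0,0,0],[0,0,0],[0,0,0],[0,0,0],[0,0,0],[0,0,0],[0,0,0],[0,0,0],[0,0,0],[0,0,0],[0,0,0],[0,0,0],[0,0,0],[0,0,0],[0,0,0],[0,0,0],[0,0,0],[0,0,0],[0,0,0]]}'
python3 -c "
from h import *
st()"
```

```text
clock: 23.28
position: [0.5965, -0.1552, 0.1652]
tcp_rot: [0.734, 0.679, 0.0, 0.0]
force: [1.7, 0.5, -2.0]
finger_gap: 0.18
grip_force: 30.0
t 23.275 pos [ 0.5965 -0.1552  0.1652] inH mm [ 52.5   4.2 165.2] yaw y -4.47 z [ 0.  0. -1.] F [ 1.7  0.5 -2. ] gap 0.18 gf 30.0 j [ 0.43  0.48 -0.37  1.75  0.21  0.95 -0.1 ]
```

```bash
python3 -m handwheel '{"grip":[1,1,1,1,1,1,1,1,1,1,1,1,1,1],"offset":[[-0.09,-1.17,-0.52],[-0.08,-1.1,-0.63],[-0.08,-1.03,-0.74],[-0.07,-0.96,-0.84],[-0.07,-0.87,-0.93],[-0.06,-0.77,-1.01],[-0.05,-0.66,-1.08],[-0.04,-0.55,-1.14],[-0.03,-0.43,-1.2],[-0.02,-0.32,-1.23],[-0.02,-0.19,-1.25],[0,-0.06,-1.27],[0,0,-0.25],[0,0,0]],"rotation":[[0,0,0],[0,0,0],[0,0,0],[0,0,0],[0,0,0],[0,0,0],[0,0,0],[0,0,0],[0,0,0],[0,0,0],[0,0,0],[0,0,0],[0,0,0],[0,0,0]]}'
python3 -c "
from h import *
st()"
```

```text
clock: 25.02
position: [0.5895, -0.24, 0.0438]
tcp_rot: [0.735, 0.678, -0.001, 0.001]
force: [-0.1, -7.3, -0.9]
finger_gap: 0.177
grip_force: 30.0
t 25.025 pos [ 0.5895 -0.24    0.0438] inH mm [ 52.1 -80.9  43.8] yaw y -4.61 z [-0.001 -0.003 -1.   ] F [-0.1 -7.3 -0.9] gap 0.177 gf 30.0 j [ 0.51  0.65 -0.31  1.77  0.28  0.76 -0.02]
```

```bash
python3 -m handwheel '{"grip":[1,1,1,1],"offset":[[0,0.1,-0.1],[0,0,-0.1],[0,0,0],[0,0,0]],"rotation":[[0,0,0],[0,0,0],[0,0,0],[0,0,0]]}'
```

```text
clock: 25.52
position: [0.5896, -0.2399, 0.0423]
tcp_rot: [0.735, 0.678, -0.002, 0.002]
force: [0.4, -9.1, -0.2]
finger_gap: 0.178
grip_force: 30.0
```

```bash
python3 -m handwheel '{"grip":[1,1,1,1],"offset":[[0,-0.1,-0.1],[0,0,-0.1],[0,0,0],[0,0,0]],"rotation":[[0,0,0],[0,0,0],[0,0,0],[0,0,0]]}'
python3 -m handwheel '{"grip":[0,0,0,0,0,0,0,0,0,0,0,0],"offset":[[0,0,0],[0,0,0],[0,0,0],[0,0,0],[0,0,0],[0,0,0],[0,0,0],[0,0,2],[0,0,4],[0,0,4],[0,0,4],[0,0,0]],"rotation":[[0,0,0],[0,0,0],[0,0,0],[0,0,0],[0,0,0],[0,0,0],[0,0,0],[0,0,0],[0,0,0],[0,0,0],[0,0,0],[0,0,0]]}'
python3 - <<'E'
from h import *
st()
s=eyes.snapshot("top");s2=eyes.snapshot("scene");w=eyes.snapshot("wrist")
A=cv2.resize(s["color"][166:246,228:278],(200,300),interpolation=cv2.INTER_CUBIC)
B=cv2.resize(s2["color"][190:275,345:420],(270,300),interpolation=cv2.INTER_CUBIC)
C=cv2.resize(s2["color"][150:225,222:302],(320,300),interpolation=cv2.INTER_CUBIC)
D=cv2.resize(w["color"],(480,300))
E_=cv2.resize(w["color"][0:240,230:420],(237,300))
top=np.hstack([A,B,C]); bot=np.hstack([D,E_]); W=790
f=lambda x:cv2.copyMakeBorder(x,0,0,0,W-x.shape[1],cv2.BORDER_CONSTANT)
cv2.imwrite("pics/f.png",np.vstack([f(top),f(bot)]))
E
```

```text
clock: 26.02
position: [0.5896, -0.2399, 0.0401]
tcp_rot: [0.735, 0.678, -0.001, 0.001]
force: [0.4, -7.3, 0.3]
finger_gap: 0.178
grip_force: 30.0
clock: 27.52
position: [0.5928, -0.2368, 0.1855]
tcp_rot: [0.734, 0.679, 0.002, 0.004]
force: [0.0, 1.1, -0.4]
finger_gap: 1.0
grip_force: 0.0
t 27.525 pos [ 0.5928 -0.2368  0.1855] inH mm [ 55.1 -77.5 185.5] yaw y -4.47 z [ 0.008 -0.003 -1.   ] F [ 0.   1.1 -0.4] gap 1.0 gf 0.0 j [ 0.55  0.48 -0.36  1.68  0.2   1.    0.04]
```

View pics/f.png

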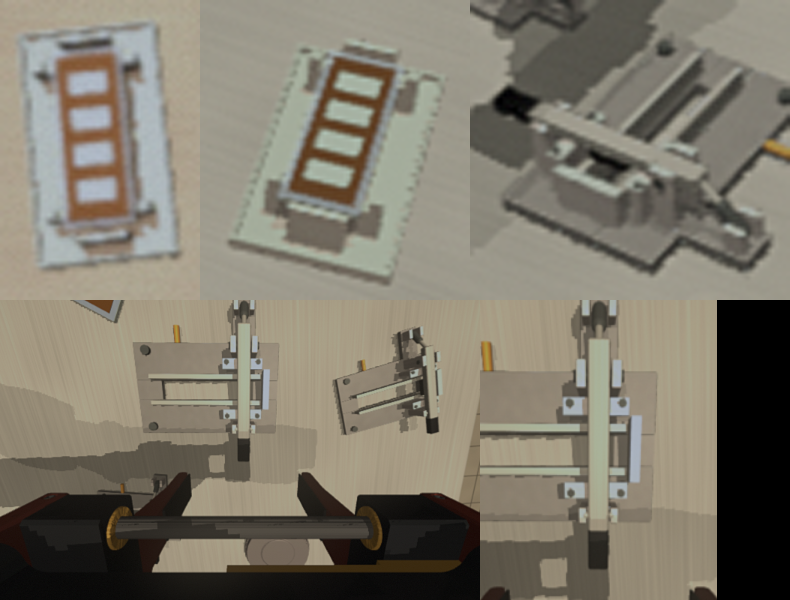

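The picture shows the plate flat in the tray's notches and the bar down in its fork on the empty holder. To be sure it is fully caught, I'll press lightly from above with closed fingers.

```bash
python3 -m handwheel '{"grip":[1,1,1,1,1,1,1,1,1,1,1,1,1,1,1,1,1,1],"offset":[[-0.2,-0.1,0],[0,0,0],[0,0,0],[0,0,0],[0,0,0],[0,0,0],[0,0,0],[0,0,0],[0,0,0],[0,0,0],[0,0,0],[0,0,-3],[0,0,-3],[0,0,-3],[0,0,-1.5],[0,0,-0.3],[0,0,0],[0,0,0]],"rotation":[[0,0,0],[0,0,0],[0,0,0],[0,0,0],[0,0,0],[0,0,0],[0,0,0],[0,0,0],[0,0,0],[0,0,0],[0,0,0],[0,0,0],[0,0,0],[0,0,0],[0,0,0],[0,0,0],[0,0,0],[0,0,0]]}'
python3 -m handwheel '{"grip":[1,1,1,1],"offset":[[0,0,-0.2],[0,0,-0.2],[0,0,-0.2],[0,0,0]],"rotation":[[0,0,0],[0,0,0],[0,0,0],[0,0,0]]}'
```

```text
clock: 29.92
position: [0.5891, -0.2376, 0.0735]
tcp_rot: [0.734, 0.679, 0.0, 0.001]
force: [-0.6, 0.4, -0.3]
finger_gap: 0.003
grip_force: 0.0
clock: 30.42
position: [0.589, -0.2375, 0.0692]
tcp_rot: [0.734, 0.679, 0.0, 0.001]
force: [-6.5, 1.8, 20.8]
finger_gap: 0.004
grip_force: 10.6
```

The bar top is at 58.2 mm with 21 N of pressing, which matches -0.02 rad, so it is fully shut. I'll retreat and hand in.

```bash
python3 -m handwheel '{"grip":[1,1,1,1,1,1],"offset":[[0,0,1],[0,0,3],[0,0,4],[0,0,4],[0,0,0],[0,0,0]],"rotation":[[0,0,0],[0,0,0],[0,0,0],[0,0,0],[0,0,0],[0,0,0]]}' && python3 -c "
from rig import manip
print(manip.close_job())"
```

```text
clock: 31.18
position: [0.5878, -0.2373, 0.1856]
tcp_rot: [0.734, 0.679, -0.0, -0.0]
force: [-0.4, -0.1, 0.1]
finger_gap: 0.005
grip_force: 0.0
the job is handed in; nothing more can be done
None
```

The plate lies flat in the storage tray's notches, the empty clamp bar is pressed fully shut (about -0.02 rad), and the torch, bottle and wafer case were never approached; the job was handed in at 31 s, with no verdict shown.

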